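# Change over the phones on the charging stands

## Robot

A 6-joint arm with a two-finger parallel gripper is mounted at the origin on a cart in front of the work surface, level with it; the furniture and walls round the work are solid. World frame = base frame: x ahead of the robot, y to its left, z up, the work surface at z = 0. Lengths are in m, angles in rad, forces in N, time in s.
With the tool pointing down it reaches from about 0.275 to 0.975 m from the base axis. Payload 8.4 kg.
Tool frame: the origin (TCP) lies between the finger pads; the fingertips stand 25 mm ahead of it and the grasp point (between the pads) lies 6 mm ahead of it (arm.tip_extent is the distance from the TCP to the fingertips, in m); z points along the fingers, y is the line along which they close (so a half turn about z gives the same grasp; the last joint's range is limited). The gripper opens to 92 mm and grips with 3 to 60 N. Pads are 20 mm wide; open, the fingers measure 128 mm over their backs; the gripper's body (75 mm by 189 mm) begins 69 mm behind the grasp point.
Start: joints at [1.237, 0.353, 1.633, -0, 1.155, -0.002], TCP at [0.204, 0.591, 0.24] pointing down, gripper open.
Joint ranges: [-2.63, 2.63], [-0.92, 2.1], [0.06, 2.66], [-1.3, 4.44], [0, 2.69], [-3.02, 3.02]. Speed limits (rad/s): [2.22, 2.22, 2.79, 3.14, 3.14, 3.14].

## Interface

Orientations are given as a unit quaternion [x, y, z, w].
In Python, from bench import readout, viewer, ticket, arm gives the robot as it stands.
- The arm moves only by the tool servo_tool, never from a script. Its argument "motion" is a list that holds one entry, the list of rows, each a list of 5 numbers: the opening, from 0 (shut) to 1 (fully open), then the shift along the tool's x, y, z in m, then the turn about the tool's z in degrees. In form: [[[jaw, tx, ty, tz, yaw], ...]]. A call has 1 to 5 rows; each row shifts and turns the commanded pose from where the row before left it, along the tool's axes as they then stand; what a row does not reach is not made up. A row lasts 1/8 s, in which the tool goes at most 62.5 mm and 10.7 degrees, less where a joint would pass 70% of its speed; a pose out of reach is approached as far as the arm can. A call is refused whole if a number of a shift passes 0.0625 or a number of a turn 10.7, either way. A call with a gripper value outside its range is refused whole. The fingers move at their own pace and stop on an object; "squeeze" is the grip in N (left out, the last holds). Time passes only in rows, so rows that do not move let the fingers close. It gives the time, the measured TCP pose, the force, the opening and the grip force at its end, in the units of the state.
- readout.read_state(): the state, without advancing time (a new reading comes with each control period).
- viewer.camera(name): name is "side" or "top" or "wrist"; returns the picture (400x640x3 uint8, red, green, blue); there is no depth.
- viewer.get_calibration(name): a dict with "intrinsics" (3x3 intrinsics, pixels), "world_from_camera" (4x4, takes a point from camera to world coordinates); the wrist camera has in their place "T_tool_cam" (4x4, takes a point from camera to tool coordinates, whose origin is the TCP and whose axes are the flange's). Camera axes: x right, y down, z forward; pixel columns grow to the right and rows downward; lengths in m; the calibration is good to about 2 mm. A picture is of the moment at which its call begins: read the wrist's pose just before it. get_calibration takes no time and is no camera call.
- ticket.sign_off(): hands the job in; it is judged then, once.
The state is a dict: "time": time; "qpos": joint angles; "dq": joint speeds; "joint_efforts": joint torques, N m; "ee_pos": TCP position; "tool_rot": TCP orientation; "force": force on the tool from outside, world axes, zero at the start; "ft_torque": the same for the moment, N m; "finger_gap": finger opening in m; "grasp_force": force on a finger pad.
Only numpy, scipy, OpenCV 4.12 (cv2) and the standard library are available. Lean on these libraries where they do the work, as an engineer would, in place of code of your own. Each camera call takes 0.05 s, during which the arm holds its last target. There are 200 camera calls.

## Task

Both phones on the two sloped charging stands are charged: exchange each with the phone of the same size that is waiting in a tray; every stand and tray is taken, but the empty rubber mat is free for parking a phone. The waiting phones go on the stand of their size, slid fully down between the guides against the lip, and the charged phones go flat into the tray of their size, all with the same face up as now. Set the phones down rather than dropping them, and do not knock the tub of cotton buds away.

Things in the scene. Friction and masses are not known exactly. Their poses are not given: they have to be found in the camera images.
- large_charged: The larger teal phone (118 x 62 x 8 mm, plain back without a camera patch) that lies on the wide stand at the start: it is charged. Phones of one size look alike: tell this one by where it starts. Origin: centre of the underside; x along its length, y across its width (grasp across the width), z out of its upper face.
- large_waiting: The larger teal phone (118 x 62 x 8 mm, plain back) that lies in the large tray at the start: it waits for charging. Origin: centre of the underside; x along its length, y across its width (grasp across the width), z out of its upper face.
- small_charged: The smaller teal phone (104 x 52 x 8.5 mm, dark camera patch at one corner) that lies on the narrow stand at the start: it is charged. Origin: centre of the underside; x along its length, y across its width (grasp across the width), z out of its upper face.
- small_waiting: The smaller teal phone (104 x 52 x 8.5 mm, dark camera patch) that lies in the small tray at the start: it waits for charging. Origin: centre of the underside; x along its length, y across its width (grasp across the width), z out of its upper face.
- wide_stand: Fixed wide stand for the larger phone: aluminium plate 46 mm wide rising 25 deg toward +x, black stop lip (16 mm) at its low end, guides 67 mm apart flaring to 88 mm 35 mm up-slope, 7 mm high. Slick: a phone let go on it slides down to the lip. Origin on the desk; z up. A seated phone has its origin at (0, 0, 40.9 mm), on the plate's surface, its lower end at the lip 59 mm down-slope.
- narrow_stand: Fixed narrow stand for the smaller phone: aluminium plate 36 mm wide rising 25 deg toward +x, black stop lip (16 mm) at its low end, guides 57 mm apart flaring to 78 mm 35 mm up-slope, 7 mm high. Slick: a phone let go on it slides down to the lip. Origin on the desk; z up. A seated phone has its origin at (0, 0, 38.0 mm), on the plate's surface, its lower end at the lip 52 mm down-slope.
- large_tray: Fixed shallow grey job tray, the larger one, fits the larger phone: pocket 130 x 74 mm (x by y), floor 4 mm above the desk, rim 12 mm above the desk, the rim cut away along the middle of both long sides (74 mm) for the fingers. Origin on the desk under its centre, x along the pocket's length, z up.
- small_tray: Fixed shallow grey job tray, the smaller one, fits the smaller phone: pocket 116 x 64 mm (x by y), floor 4 mm above the desk, rim 12 mm above the desk, the rim cut away along the middle of both long sides (60 mm) for the fingers. Origin on the desk under its centre, x along the pocket's length, z up.
- mat: Fixed black rubber mat, 160 x 120 x 2 mm (x by y), empty: the free spot for parking a phone. Origin on the desk under its centre; its top is 2 mm above the desk.
- bud_tub: Clear tub full of cotton buds, 66 mm wide, 76 mm high, standing beyond the work; origin at the centre of its underside. Not to be knocked away.

How it is judged:
By the outcome, as a careful person would: the job done as asked, in the order asked, and still so for the second after the job is handed in, with the robot touching nothing.
It also fails if it takes over 122 s, if anything falls off the work surface, if the arm or the gripper's body presses on something with over 40 N, if the wrist force passes 120 N, or if a joint passes its speed limit or range.

## Working session

There is one attempt and no reset: what is moved stays moved. The work goes in short steps, Python scripts to look and compute and a tool call to move; the robot and the scene stay as the last step left them, time stands still between calls to the robot, and variables do not carry over. Pictures are saved under pics/ and viewed, at most 14 in all, crops included, and the job is handed in when it is done.

Besides the shell and the picture viewer there is one more tool, called after ">>>" as name(argument=value, ...), one argument or row to a line, values as JSON. servo_tool: Moves the arm, as the interface text tells. Its arguments: {"type":"object","properties":{"motion":{"type":"array"},"squeeze":{"type":"number"}},"required":["motion"]}

```bash
mkdir -p pics; ls; python3 - <<'E'
from bench import readout, viewer, ticket, arm
import cv2, numpy as np
np.set_printoptions(precision=4,suppress=True)
s=readout.read_state();print(s)
ims={n:viewer.camera(n) for n in("top","side")}
for n in ims:
    cv2.imwrite(f"pics/{n}0.png",ims[n][:,:,::-1]); print(n,viewer.get_calibration(n))
print(viewer.get_calibration("wrist"),arm.tip_extent)
E
```

```text
pics
{'time': 0.0, 'qpos': array([ 1.2366,  0.3536,  1.6341,  0.    ,  1.1552, -0.0024]), 'dq': array([ 0.0011, -0.0019, -0.    ,  0.0013, -0.    , -0.0014]), 'joint_efforts': array([ -0.002 , -59.3832, -33.4224,   0.0696,   0.0232,  -0.0001]), 'ee_pos': array([0.2034, 0.5905, 0.2389]), 'tool_rot': array([ 0.1651,  0.9863, -0.0007, -0.0001]), 'force': array([-0.5036,  0.2959,  0.1281]), 'ft_torque': array([ 0.0372, -0.0068, -0.0377]), 'grasp_force': 0.0, 'finger_gap': 0.09167349119707796}
top {'intrinsics': array([[440.237 ,   0.    , 324.2521],
       [  0.    , 440.237 , 204.1606],
       [  0.    ,   0.    ,   1.    ]]), 'world_from_camera': array([[ 0.0008, -0.9846,  0.1746,  0.3838],
       [-0.9999, -0.0035, -0.0149,  0.0646],
       [ 0.0153, -0.1746, -0.9845,  1.3154],
       [ 0.    ,  0.    ,  0.    ,  1.    ]])}
side {'intrinsics': array([[366.4509,   0.    , 315.002 ],
       [  0.    , 366.4509, 195.4277],
       [  0.    ,   0.    ,   1.    ]]), 'world_from_camera': array([[ 0.9987, -0.041 ,  0.0305,  0.5662],
       [-0.0451, -0.4239,  0.9046, -0.7469],
       [-0.0242, -0.9048, -0.4252,  0.4476],
       [ 0.    ,  0.    ,  0.    ,  1.    ]])}
{'intrinsics': array([[280.4735,   0.    , 322.5919],
       [  0.    , 280.4735, 199.8834],
       [  0.    ,   0.    ,   1.    ]]), 'T_tool_cam': array([[-0.    , -0.97  , -0.2431,  0.0672],
       [ 1.    , -0.0002,  0.0008,  0.0007],
       [-0.0009, -0.2431,  0.97  , -0.1444],
       [ 0.    ,  0.    ,  0.    ,  1.    ]])} 0.025
```

View pics/top0.png

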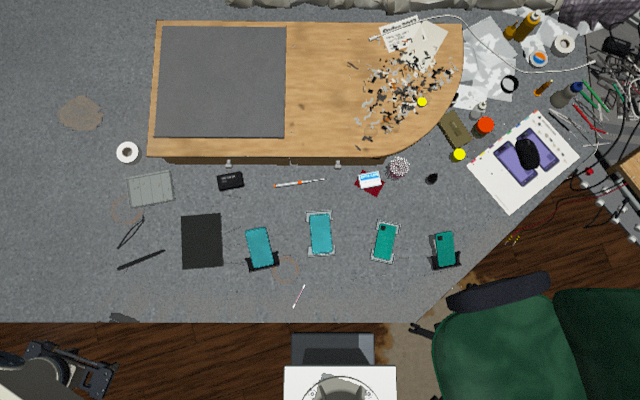

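View pics/side0.png

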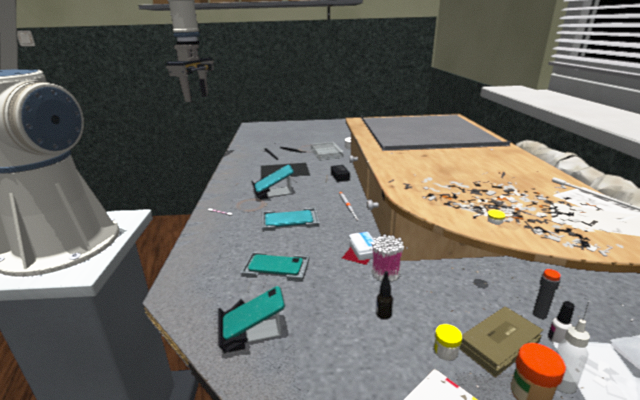

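Top view: image up is +x. Left to right it shows the mat (202,241), wide stand (262,248), large tray (320,232), small tray (384,241), narrow stand (445,248) and tub (399,166). I'll get coarse positions and write helpers.

```bash
cat > h.py <<'E'
from bench import readout, viewer, ticket, arm
import cv2, numpy as np
from scipy.spatial.transform import Rotation as R
np.set_printoptions(precision=4,suppress=True)
def T_tool(s):
    T=np.eye(4);T[:3,:3]=R.from_quat(s['tool_rot']).as_matrix();T[:3,3]=s['ee_pos'];return T
def shot(n,save=None):
    s=readout.read_state();im=viewer.camera(n);c=viewer.get_calibration(n)
    W=T_tool(s)@c['T_tool_cam'] if n=='wrist' else c['world_from_camera']
    if save: cv2.imwrite(f'pics/{save}.png',im[:,:,::-1]); np.savez(f'pics/{save}.npz',K=c['intrinsics'],W=W)
    return im,c['intrinsics'],W
def ray(K,W,uv):
    uv=np.atleast_2d(uv).astype(float)
    d=np.c_[uv,np.ones(len(uv))]@np.linalg.inv(K).T@W[:3,:3].T
    return W[:3,3],d/np.linalg.norm(d,axis=1)[:,None]
def onplane(K,W,uv,z):
    o,d=ray(K,W,uv);return o+d*((z-o[2])/d[:,2])[:,None]
def tri(a,b):
    """closest point of two rays, each (K,W,uv)"""
    (o1,d1),(o2,d2)=ray(*a),ray(*b);d1,d2=d1[0],d2[0]
    t=np.linalg.lstsq(np.c_[d1,-d2],o2-o1,rcond=None)[0]
    p,q=o1+t[0]*d1,o2+t[1]*d2;return (p+q)/2,np.linalg.norm(p-q)
def project(K,W,p):
    p=np.atleast_2d(p);c=(p-W[:3,3])@W[:3,:3];return (c@K.T)[:,:2]/c[:,2:]
def teal(im):
    h=cv2.cvtColor(im,cv2.COLOR_RGB2HSV);m=cv2.inRange(h,(75,110,60),(100,255,255))
    cs=cv2.findContours(m,cv2.RETR_EXTERNAL,cv2.CHAIN_APPROX_NONE)[0]
    return sorted([c for c in cs if cv2.contourArea(c)>150],key=lambda c:c[:,0,0].mean())
def yaw(s):
    x=T_tool(s)[:3,0];return np.degrees(np.arctan2(x[1],x[0]))
def delta(x,y,z,a=None):
    """tool-axis shift (at present yaw) and turn to world TCP x,y,z with tool x at a deg"""
    s=readout.read_state();d=T_tool(s)[:3,:3].T@(np.array([x,y,z])-s['ee_pos'])
    t=0 if a is None else -((a-yaw(s)+180)%360-180)
    print('t',round(s['time'],2),'pos',s['ee_pos'],'yaw',round(yaw(s),2),'delta mm',d*1000,'turn',round(t,2));return d,t
E
python3 - <<'E'
from h import *
im,K,W=shot('top')
for c in teal(im):
    r=cv2.minAreaRect(c);print(r,onplane(K,W,r[0],0.02))
for n,p in dict(mat=(202,241),tub=(399,166),ledge=(290,160),cart=(340,340)).items(): print(n,onplane(K,W,p,0.0))
delta(.33,0,.3,180)
E
```

```text
((258.7647399902344, 247.05885314941406), (39.290767669677734, 21.828205108642578), 75.96376037597656) [[0.4852 0.2368 0.02  ]]
((320.2376403808594, 233.37623596191406), (38.60744094848633, 20.696773529052734), 84.2894058227539) [[0.526  0.0567 0.02  ]]
((384.34613037109375, 241.2692413330078), (17.65045166015625, 34.12420654296875), 11.309932708740234) [[ 0.503  -0.1325  0.02  ]]
((445.0, 248.5), (34.428287506103516, 17.81116485595703), 84.2894058227539) [[ 0.4821 -0.3112  0.02  ]]
((500.99554443359375, 348.4471740722656), (111.83012390136719, 57.9837646484375), 40.13548278808594) [[ 0.199  -0.4576  0.02  ]]
((542.6838989257812, 345.7688903808594), (23.760162353515625, 36.83476638793945), 2.489553213119507) [[ 0.2062 -0.5776  0.02  ]]
mat [[0.5045 0.4087 0.    ]]
tub [[ 0.7378 -0.1863  0.    ]]
ledge [[0.7552 0.1505 0.    ]]
cart [[ 0.2202 -0.001   0.    ]]
t 0.15 pos [0.2035 0.5906 0.2391] yaw 160.99 delta mm [-311.9964 -517.241   -60.4132] turn -19.01
```

>>> servo_tool(
  motion=[
    [[1,0,0,0,-9.5],[1,0,0,0,-9.5],[1,-0.025,-0.049,-0.008,0],[1,-0.025,-0.049,-0.008,0],[1,-0.025,-0.049,-0.008,0]],
  ],
)

```text
time: 0.78
ee_pos: [0.2789, 0.4423, 0.2635]
tool_rot: [-0.0, 1.0, -0.0, -0.0]
force: [0.7, 0.1, 0.7]
finger_gap: 0.092
grasp_force: 0.0
```

>>> servo_tool(
  motion=[
    [[1,-0.025,-0.049,-0.008,0],[1,-0.025,-0.049,-0.008,0],[1,-0.025,-0.049,-0.008,0],[1,-0.025,-0.049,-0.008,0],[1,-0.025,-0.049,-0.008,0]],
  ],
)

```text
time: 1.4
ee_pos: [0.404, 0.1972, 0.3039]
tool_rot: [-0.0, 1.0, 0.0, 0.0]
force: [0.4, -0.7, 0.5]
finger_gap: 0.092
grasp_force: 0.0
```

>>> servo_tool(
  motion=[
    [[1,0,0,0,0],[1,0,0,0,0]],
  ],
)

```text
time: 1.65
ee_pos: [0.4033, 0.199, 0.3034]
tool_rot: [0.001, 1.0, 0.0, -0.0]
force: [-0.5, -0.1, -0.7]
finger_gap: 0.0919
grasp_force: 0.0
```

```bash
python3 - <<'E'
from h import *
shot('wrist','w1');delta(.4,-.2,.3,180)
E
```

```text
t 1.7 pos [0.403  0.1994 0.3033] yaw -180.0 delta mm [   3.054  -399.4489    3.2173] turn 0.0
```

>>> servo_tool(
  motion=[
    [[1,0,-0.05,0,0],[1,0,-0.05,0,0],[1,0,-0.05,0,0],[1,0,-0.05,0,0],[1,0,-0.05,0,0]],
  ],
)

```text
time: 2.33
ee_pos: [0.4034, -0.0512, 0.3035]
tool_rot: [-0.001, 1.0, 0.0, 0.0]
force: [0.7, -0.1, -0.4]
finger_gap: 0.0918
grasp_force: 0.0
```

>>> servo_tool(
  motion=[
    [[1,0,-0.05,0,0],[1,0,-0.05,0,0],[1,0,-0.05,0,0],[1,0,0,0,0],[1,0,0,0,0]],
  ],
)

```text
time: 2.95
ee_pos: [0.4036, -0.1998, 0.3031]
tool_rot: [-0.0, 1.0, 0.001, -0.0]
force: [-0.5, -0.0, -0.6]
finger_gap: 0.0921
grasp_force: 0.0
```

```bash
python3 - <<'E'
from h import *
shot('wrist','w2');delta(.4,-.2,.3,180)
for n in 'w1','w2':
    im=cv2.imread(f'pics/{n}.png')[:,:,::-1];z=np.load(f'pics/{n}.npz')
    for c in teal(im):
        r=cv2.minAreaRect(c);print(n,r,onplane(z['K'],z['W'],r[0],.012))
E
```

```text
t 3.0 pos [ 0.4037 -0.1995  0.3033] yaw -179.92 delta mm [ 3.6547 -0.4537  3.2686] turn 0.08
w1 ((6.0, 227.5), (67.0, 12.0), 90.0) [[ 0.4914 -0.3197  0.012 ]]
w1 ((30.0, 71.5), (71.0, 60.0), 90.0) [[ 0.2548 -0.2201  0.012 ]]
w1 ((94.14948272705078, 42.636924743652344), (82.73390197753906, 13.485974311828613), 84.99935913085938) [[ 0.2175 -0.1206  0.012 ]]
w1 ((122.42634582519531, 230.35708618164062), (32.60908126831055, 52.2869758605957), 1.7899105548858643) [[ 0.4967 -0.1297  0.012 ]]
w1 ((237.64569091796875, 246.8948974609375), (66.97877502441406, 37.34560012817383), 80.7538833618164) [[0.5263 0.0577 0.012 ]]
w1 ((345.1529235839844, 230.688232421875), (77.98650360107422, 40.99985885620117), 77.47119140625) [[0.4979 0.2369 0.012 ]]
w2 ((82.0882339477539, 70.14705657958984), (15.339300155639648, 35.89396286010742), 32.47119140625) [[ 0.2541 -0.5435  0.012 ]]
w2 ((146.57838439941406, 8.129732131958008), (21.174184799194336, 20.291927337646484), 72.89727020263672) [[ 0.1757 -0.4394  0.012 ]]
w2 ((157.00436401367188, 42.062252044677734), (139.1665496826172, 63.10824203491211), 48.10602951049805) [[ 0.2176 -0.4311  0.012 ]]
w2 ((254.2396240234375, 228.26405334472656), (68.03882598876953, 33.32715606689453), 81.46923065185547) [[ 0.4937 -0.3109  0.012 ]]
w2 ((361.9512634277344, 234.12725830078125), (30.97113800048828, 60.091407775878906), 15.751173973083496) [[ 0.5039 -0.1337  0.012 ]]
w2 ((474.4293518066406, 245.2017364501953), (38.110595703125, 64.35933685302734), 3.3664605617523193) [[0.5235 0.0548 0.012 ]]
w2 ((607.086181640625, 230.96556091308594), (87.27680969238281, 44.7525749206543), 68.19859313964844) [[0.4983 0.2705 0.012 ]]
```

View pics/w1.png

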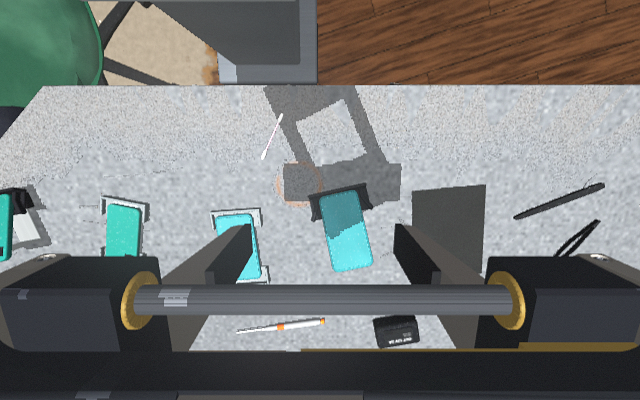

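View pics/w2.png

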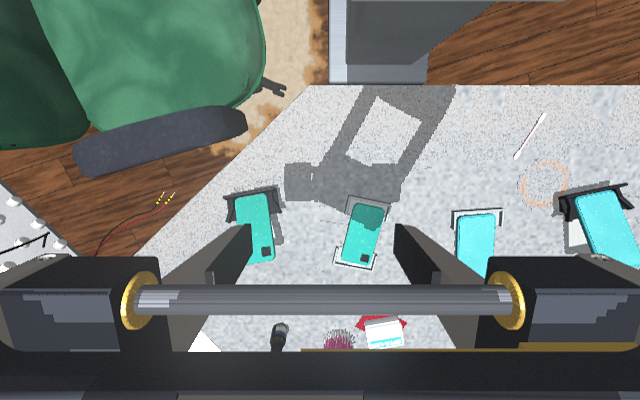

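w1: wide-stand phone spans (345,185–270), large-tray phone is at (238,247), mat at (448,230). w2: narrow-stand phone is at (254,228) and small-tray phone at (362,234), with camera patches at their far (+x) ends. The gripper hides rows above about 225, so I'll move forward and take a series along y.

>>> servo_tool(
  motion=[
    [[1,-0.04,-0.03,0.025,0],[1,-0.04,-0.035,0.025,0],[1,0,-0.035,0,0],[1,0,-0.03,0,0],[1,0,0,0,0]],
  ],
)

```text
time: 3.62
ee_pos: [0.4841, -0.3307, 0.2532]
tool_rot: [-0.0, 1.0, 0.0, -0.0]
force: [0.6, 0.6, -0.7]
finger_gap: 0.0915
grasp_force: 0.0
```

```bash
python3 -c "
from h import *
shot('wrist','v1')"
```

>>> servo_tool(
  motion=[
    [[1,0,0.05,0,0],[1,0,0.05,0,0],[1,0,0.05,0,0],[1,0,0,0,0],[1,0,0,0,0]],
  ],
)

```text
time: 4.3
ee_pos: [0.4836, -0.1801, 0.254]
tool_rot: [-0.001, 1.0, -0.0, 0.0]
force: [-0.3, 1.4, -0.5]
finger_gap: 0.092
grasp_force: 0.0
```

```bash
python3 -c "
from h import *
shot('wrist','v2')"
```

>>> servo_tool(
  motion=[
    [[1,0,0.05,0,0],[1,0,0.05,0,0],[1,0,0.05,0,0],[1,0,0,0,0],[1,0,0,0,0]],
  ],
)

```text
time: 4.97
ee_pos: [0.4837, -0.0319, 0.2536]
tool_rot: [0.0, 1.0, -0.0, 0.0]
force: [1.2, -0.1, 0.3]
finger_gap: 0.0917
grasp_force: 0.0
```

```bash
python3 -c "
from h import *
shot('wrist','v3')"
```

>>> servo_tool(
  motion=[
    [[1,0,0.05,0,0],[1,0,0.05,0,0],[1,0,0.05,0,0],[1,0,0,0,0],[1,0,0,0,0]],
  ],
)

```text
time: 5.65
ee_pos: [0.4837, 0.1177, 0.2534]
tool_rot: [0.0, 1.0, -0.0, -0.0]
force: [0.6, -0.1, -0.0]
finger_gap: 0.0919
grasp_force: 0.0
```

```bash
python3 -c "
from h import *
shot('wrist','v4')"
```

>>> servo_tool(
  motion=[
    [[1,0,0.05,0,0],[1,0,0.05,0,0],[1,0,0.05,0,0],[1,0,0,0,0],[1,0,0,0,0]],
  ],
)

```text
time: 6.32
ee_pos: [0.4838, 0.2673, 0.2534]
tool_rot: [0.001, 1.0, -0.0, -0.0]
force: [-0.4, -0.1, 0.9]
finger_gap: 0.092
grasp_force: 0.0
```

```bash
cat >> h.py <<'E'
def quad(c):
    """corners of a rounded rectangle's contour from lines fitted to the middle of its sides"""
    h=cv2.convexHull(c);e=.02
    while True:
        q=cv2.approxPolyDP(h,e*cv2.arcLength(h,True),True)[:,0].astype(float)
        if len(q)<=4: break
        e+=.005
    if len(q)<4: return None
    P=c[:,0].astype(float);L=[]
    for i in range(4):
        a,b=q[i],q[(i+1)%4];u=(b-a)/np.linalg.norm(b-a);n=np.array([-u[1],u[0]])
        t=(P-a)@u/np.linalg.norm(b-a);k=(t>.2)&(t<.8)&(abs((P-a)@n)<4)
        vx,vy,x,y=cv2.fitLine(P[k].astype(np.float32),cv2.DIST_HUBER,0,.01,.01).ravel();L.append(np.cross([x,y,1],[x+vx,y+vy,1]))
    X=[np.cross(L[i-1],L[i]) for i in range(4)]
    Q=np.array([x[:2]/x[2] for x in X])
    # order: start from low-x,low-y corner (top-left of a yaw-180 wrist image), clockwise
    a=np.arctan2(*(Q-Q.mean(0)).T[::-1]);Q=Q[np.argsort(a)];return np.roll(Q,-np.argmin(Q.sum(1)),0)
def load(n):
    z=np.load(f'pics/{n}.npz');return cv2.imread(f'pics/{n}.png')[:,:,::-1].copy(),z['K'],z['W']
E
python3 - <<'E'
from h import *
shot('wrist','v5')
D={}
for n in ['v1','v2','v3','v4','v5']:
    im,K,W=load(n)
    for c in teal(im):
        x,y,w,h=cv2.boundingRect(c)
        if x<3 or x+w>637 or y+h>250 or y<60: continue
        q=quad(c)
        if q is None: continue
        P=onplane(K,W,q.mean(0),.02)[0]
        k=int(np.argmin([abs(P[1]-v) for v in(.237,.057,-.133,-.311)]))
        if P[0]<.4: continue
        D.setdefault(k,[]).append((n,K,W,q)); print(k,n,P,q.round(1).tolist())
for k,v in sorted(D.items()):
    for i in range(len(v)-1):
        a,b=v[i],v[i+1]
        X=[tri((a[1],a[2],a[3][j]),(b[1],b[2],b[3][j])) for j in range(4)]
        print(k,a[0],b[0]);print(np.array([np.r_[p,g] for p,g in X])*1000)
E
```

```text
3 v1 [ 0.4871 -0.3013  0.02  ] [[317.5, 147.9], [354.7, 140.4], [370.7, 216.7], [331.3, 224.2]]
2 v1 [ 0.5021 -0.1389  0.02  ] [[455.1, 155.3], [490.9, 162.9], [466.0, 231.0], [432.0, 223.2]]
1 v1 [0.5239 0.0458 0.02  ] [[573.1, 172.2], [620.0, 167.3], [607.6, 245.1], [563.5, 248.6]]
3 v2 [ 0.4871 -0.3112  0.02  ] [[203.3, 147.5], [240.3, 140.7], [250.9, 216.4], [210.9, 224.4]]
2 v2 [ 0.5022 -0.1343  0.02  ] [[346.2, 155.6], [381.5, 162.9], [363.1, 230.7], [329.9, 223.9]]
1 v2 [0.5239 0.0503 0.02  ] [[465.9, 171.9], [510.6, 168.7], [505.8, 245.1], [463.4, 249.1]]
3 v3 [ 0.4872 -0.3216  0.02  ] [[90.3, 147.9], [127.1, 140.6], [131.2, 217.4], [92.7, 224.6]]
2 v3 [ 0.5004 -0.1299  0.02  ] [[238.3, 155.2], [274.4, 163.0], [263.0, 227.8], [228.6, 222.2]]
0 v3 [nan nan nan] [[nan, -inf], [394.0, 650.9], [360.7, 172.2], [405.0, 167.8]]
0 v3 [0.4905 0.2534 0.02  ] [[490.6, 146.6], [538.8, 136.6], [571.5, 222.9], [519.9, 233.6]]
2 v4 [ 0.502  -0.1265  0.02  ] [[128.8, 155.3], [166.0, 162.8], [160.7, 231.0], [125.9, 224.3]]
1 v4 [0.5242 0.0591 0.02  ] [[253.7, 171.9], [296.7, 168.9], [305.5, 2
[... 807 characters left out ...]
e by zero encountered in divide
  Q=np.array([x[:2]/x[2] for x in X])
h.py:50: RuntimeWarning: invalid value encountered in divide
  Q=np.array([x[:2]/x[2] for x in X])
h.py:52: RuntimeWarning: invalid value encountered in subtract
  a=np.arctan2(*(Q-Q.mean(0)).T[::-1]);Q=Q[np.argsort(a)];return np.roll(Q,-np.argmin(Q.sum(1)),0)
h.py:14: RuntimeWarning: invalid value encountered in matmul
  d=np.c_[uv,np.ones(len(uv))]@np.linalg.inv(K).T@W[:3,:3].T
Traceback (most recent call last):
  File "h.py", line 21, in tri
    t=np.linalg.lstsq(np.c_[d1,-d2],o2-o1,rcond=None)[0]
      ~~~~~~~~~~~~~~~^^^^^^^^^^^^^^^^^^^^^^^^^^^^^^^^
numpy.linalg.LinAlgError: SVD did not converge in Linear Least Squares
```

View pics/v4.png

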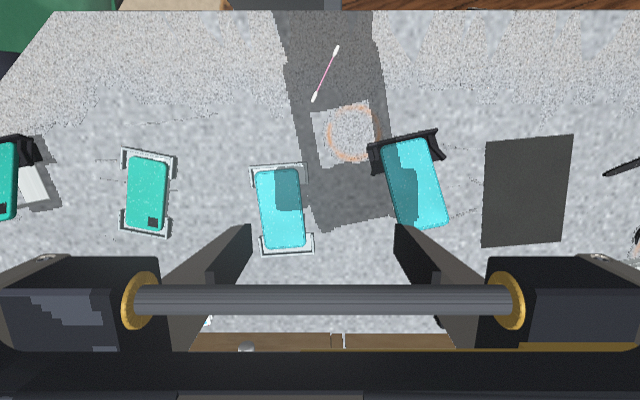

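View pics/v2.png

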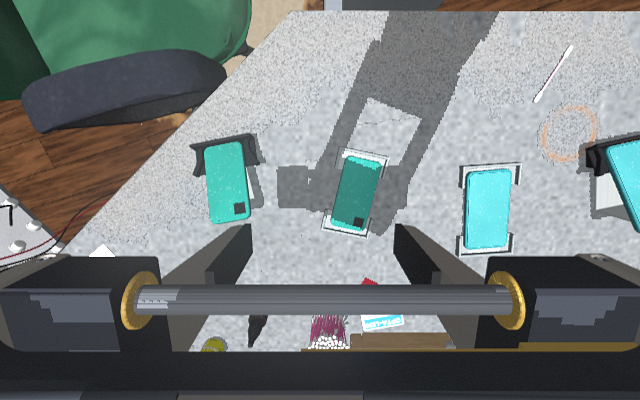

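v4: wide-stand phone quad runs (378,146)–(451,229), large tray is near (281,208) and the mat spans (483,136)–(574,248). v2: narrow-stand phone is near (227,182) and small tray near (356,193). Guides only stand near the lip, so the phone centres are free to grasp. Next I'll triangulate, and zoom in on the trays.

```bash
python3 - <<'E'
from h import *
def Q(n,k):
    im,K,W=load(n)
    for c in teal(im):
        x,y,w,h=cv2.boundingRect(c)
        if y+h>255 or y<60 or w<15 : continue
        q=quad(c)
        if q is None or not np.isfinite(q).all(): continue
        if abs(onplane(K,W,q.mean(0),.02)[0,1]-(.237,.057,-.133,-.311)[k])<.03: return K,W,q
for k,a,b in[(0,'v3','v5'),(1,'v2','v4'),(1,'v4','v5'),(2,'v1','v2'),(2,'v2','v4'),(3,'v1','v2'),(3,'v1','v3')]:
    A,B=Q(a,k),Q(b,k)
    X=np.array([np.r_[tri((*A[:2],A[2][j]),(*B[:2],B[2][j]))] for j in range(4)],dtype=object)
    P=np.array([x[0] for x in X])*1000;g=[round(x[1]*1000,1) for x in X]
    ax=(P[2]+P[3]-P[0]-P[1])/2;wd=(P[1]+P[2]-P[0]-P[3])/2
    print(k,a,b,'ctr',P.mean(0),'len',np.linalg.norm(ax),'wid',np.linalg.norm(wd),'yaw',np.degrees(np.arctan2(ax[1],ax[0])),np.degrees(np.arctan2(-wd[0],wd[1])),'pitch',np.degrees(np.arcsin(ax[2]/np.linalg.norm(ax))),'gap',g)
# black mat
for n in 'v4','v5':
    im,K,W=load(n);m=cv2.inRange(cv2.cvtColor(im,cv2.COLOR_RGB2HSV),(0,0,0),(180,90,75))
    m[:125]=0;m[252:]=0;m=cv2.morphologyEx(m,cv2.MORPH_OPEN,np.ones((9,9)))
    for c in cv2.findContours(m,cv2.RETR_EXTERNAL,cv2.CHAIN_APPROX_NONE)[0]:
        if cv2.contourArea(c)>3000:
            q=quad(c); print('mat',n,None if q is None else onplane(K,W,np.vstack([q,q.mean(0)]),.002))
im2,im4=load('v2')[0],load('v4')[0]
cr=[im2[135:255,310:405],im4[135:255,185:340][:,55:150],]
o=np.hstack([cv2.resize(c,None,fx=4,fy=4,interpolation=cv2.INTER_CUBIC) for c in cr])
cv2.imwrite('pics/trays.png',o[:,:,::-1]);print(o.shape)
E
```

```text
h.py:50: RuntimeWarning: divide by zero encountered in divide
  Q=np.array([x[:2]/x[2] for x in X])
h.py:50: RuntimeWarning: invalid value encountered in divide
  Q=np.array([x[:2]/x[2] for x in X])
h.py:52: RuntimeWarning: invalid value encountered in subtract
  a=np.arctan2(*(Q-Q.mean(0)).T[::-1]);Q=Q[np.argsort(a)];return np.roll(Q,-np.argmin(Q.sum(1)),0)
Traceback (most recent call last):
IndexError: invalid index to scalar variable.
```

```bash
cat > m.py <<'E'
from h import *
np.seterr(all='ignore')
def Q(n,k):
    im,K,W=load(n)
    for c in teal(im):
        x,y,w,h=cv2.boundingRect(c)
        if y+h>255 or y<60 or w<15 : continue
        q=quad(c)
        if q is None or not np.isfinite(q).all(): continue
        if abs(onplane(K,W,q.mean(0),.02)[0,1]-(.237,.057,-.133,-.311)[k])<.03: return K,W,q
if __name__=='__main__':
  for k,a,b in[(0,'v3','v5'),(1,'v2','v4'),(1,'v4','v5'),(2,'v1','v2'),(2,'v2','v4'),(3,'v1','v2'),(3,'v1','v3')]:
    A,B=Q(a,k),Q(b,k)
    X=[tri((*A[:2],A[2][j]),(*B[:2],B[2][j])) for j in range(4)]
    P=np.array([x[0] for x in X])*1000;g=[round(x[1]*1000,1) for x in X]
    ax=(P[2]+P[3]-P[0]-P[1])/2;wd=(P[1]+P[2]-P[0]-P[3])/2
    print(k,a,b,'ctr',P.mean(0),'len %.1f wid %.1f yaw %.1f %.1f pitch %.1f'%(np.linalg.norm(ax),np.linalg.norm(wd),np.degrees(np.arctan2(ax[1],ax[0])),np.degrees(np.arctan2(-wd[0],wd[1])),np.degrees(np.arcsin(ax[2]/np.linalg.norm(ax)))),'gap',g)
  for n in 'v4','v5':
    im,K,W=load(n);m=cv2.inRange(cv2.cvtColor(im,cv2.COLOR_RGB2HSV),(0,0,0),(180,90,75))
    m[:125]=0;m[252:]=0;m=cv2.morphologyEx(m,cv2.MORPH_OPEN,np.ones((9,9)))
    for c in cv2.findContours(m,cv2.RETR_EXTERNAL,cv2.CHAIN_APPROX_NONE)[0]:
        if cv2.contourArea(c)>3000:
            q=quad(c); print('mat',n,None if q is None else onplane(K,W,np.vstack([q,q.mean(0)]),.002))
  im2,im4=load('v2')[0],load('v4')[0]
  cr=[im2[135:255,310:405],im4[135:255,235:330]]
  o=np.hstack([cv2.resize(c,None,fx=4,fy=4,interpolation=cv2.INTER_CUBIC) for c in cr])
  cv2.imwrite('pics/trays.png',o[:,:,::-1]);print(o.shape)
E
python3 m.py
```

```text
0 v3 v5 ctr [483.8751 233.4072  44.9583] len 116.5 wid 60.4 yaw 12.7 13.9 pitch 24.7 gap [np.float64(0.9), np.float64(0.9), np.float64(0.0), np.float64(0.4)]
1 v2 v4 ctr [529.2727  57.3418   8.506 ] len 115.4 wid 60.8 yaw 5.3 6.1 pitch 0.5 gap [np.float64(0.2), np.float64(0.8), np.float64(0.2), np.float64(0.1)]
1 v4 v5 ctr [529.1808  57.681    9.3824] len 115.5 wid 59.7 yaw 5.2 4.3 pitch -0.5 gap [np.float64(0.2), np.float64(0.2), np.float64(0.3), np.float64(0.1)]
2 v1 v2 ctr [ 506.3914 -133.3332    8.1056] len 102.1 wid 49.8 yaw -12.3 -11.2 pitch -0.7 gap [np.float64(0.1), np.float64(0.3), np.float64(0.6), np.float64(1.0)]
2 v2 v4 ctr [ 505.9689 -133.3546    9.8284] len 102.0 wid 50.1 yaw -12.2 -12.0 pitch -0.4 gap [np.float64(0.6), np.float64(0.3), np.float64(0.2), np.float64(0.1)]
3 v1 v2 ctr [ 481.6382 -303.2952   42.7814] len 102.1 wid 50.1 yaw 11.1 10.4 pitch 23.6 gap [np.float64(0.5), np.float64(0.3), np.float64(0.4), np.float64(0.4)]
3 v1 v3 ctr [ 481.5187 -303.4126   43.5015] len 102.4 wid 49.9 yaw 10.9 10.8 pitch 24.0 gap [np.float64(0.4), np.float64(0.2), np.float64(0.6), np.float64(0.3)]
(480, 760, 3)
```

View pics/trays.png

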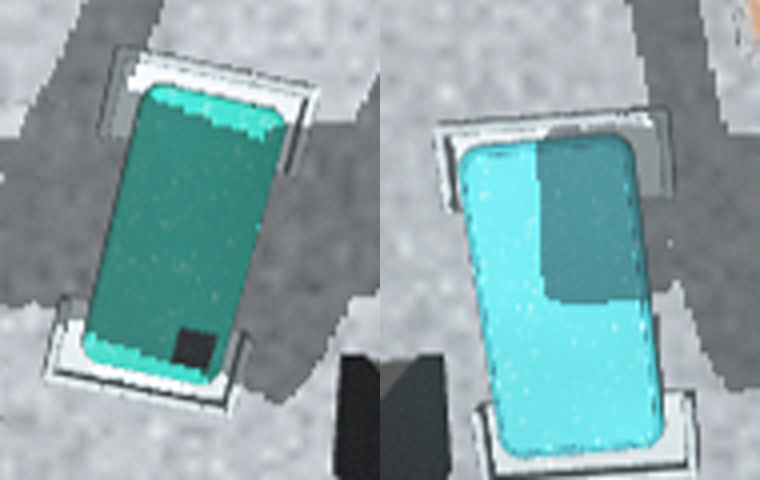

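Crop (4×, origins v2 (310,135) and v4 (235,135)): the small tray's outer corners are (118,48), (318,90), (232,410), (47,372). The large tray's are (58,122), (292,110), (317,475), (102,487), counted from its half. Both phones lie close to centred.

>>> servo_tool(
  motion=[
    [[1,0,0,0,-6.6],[1,0,0,0,-6.7],[1,0,-0.03,0.045,0],[1,0,0,0.045,0],[1,0,0,0,0]],
  ],
)

```text
time: 7.0
ee_pos: [0.4887, 0.2369, 0.1612]
tool_rot: [-0.115, 0.993, -0.001, -0.003]
force: [0.1, 0.6, 0.4]
finger_gap: 0.0916
grasp_force: 0.0
```

```bash
python3 - <<'E'
from h import *
for n,o,c in[('v2',(310,135),[(118,48),(318,90),(232,410),(47,372)]),('v4',(235,135),[(58,122),(292,110),(317,475),(102,487)])]:
    im,K,W=load(n);q=np.array(c)/4+o
    P=onplane(K,W,q,.009);ax=(P[2]+P[3]-P[0]-P[1])/2;print('tray',P.mean(0),np.degrees(np.arctan2(ax[1],ax[0])),np.linalg.norm(ax),np.linalg.norm(P[1]+P[2]-P[0]-P[3])/2)
im,K,W=load('v4');P=onplane(K,W,[(485,142),(574,135),(568,238),(482,248)],-.001);ax=(P[2]+P[3]-P[0]-P[1])/2
print('mat',P,P.mean(0),np.degrees(np.arctan2(ax[1],ax[0])))
delta(.4855,.2338,.056,-166.7)
E
```

```text
tray [ 0.5056 -0.134   0.009 ] -11.743582496873437 0.1199572862565 0.07034821594947965
tray [0.5315 0.0613 0.009 ] 3.1906750436029783 0.13726677116876132 0.08119500538531804
mat [[ 0.4338  0.3446 -0.001 ]
 [ 0.4244  0.4666 -0.001 ]
 [ 0.5767  0.4905 -0.001 ]
 [ 0.5929  0.3623 -0.001 ]] [ 0.5069  0.416  -0.001 ] 7.6072460012124274
t 7.0 pos [0.4887 0.2369 0.1612] yaw -166.85 delta mm [  3.1492  -2.1382 105.2622] turn -0.15
```

>>> servo_tool(
  motion=[
    [[1,0.003,-0.002,0.045,0],[1,0,0,0.03,0],[1,0,0,0.02,0],[1,0,0,0.01,0],[1,0,0,0,0]],
  ],
)

```text
time: 7.62
ee_pos: [0.4886, 0.237, 0.0594]
tool_rot: [-0.116, 0.993, 0.0, 0.0]
force: [0.0, 0.7, -0.1]
finger_gap: 0.0915
grasp_force: 0.0
```

>>> servo_tool(
  motion=[
    [[0.6,0,0,0,0],[0.6,0,0,0,0],[0.6,0,0,0,0],[0.6,0,0,0,0]],
  ],
  squeeze=20,
)

```text
time: 8.12
ee_pos: [0.4883, 0.2371, 0.0591]
tool_rot: [-0.116, 0.993, 0.0, 0.0]
force: [-0.6, -0.6, 4.4]
finger_gap: 0.0618
grasp_force: 20.0
```

```bash
python3 - <<'E'
from h import *
shot('wrist','g1');shot('side','g1s');s=readout.read_state();print(s['finger_gap'],s['grasp_force'],s['force'],s['ee_pos'])
im=cv2.imread('pics/g1.png');i2=cv2.imread('pics/g1s.png')[120:280,200:360]
cv2.imwrite('pics/g1c.png',np.hstack([im[60:330,160:500],cv2.resize(i2,(270,270))]))
E
```

```text
0.061819692170148245 19.99028742313385 [ 0.1384 -1.3091  5.2824] [0.4883 0.2371 0.059 ]
```

View pics/g1c.png

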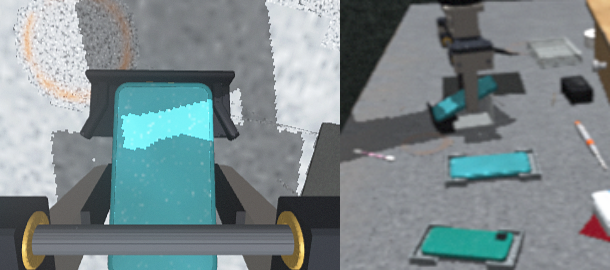

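Grip is good: the gap is 62 mm and the phone is centred in the lip (crop lip 88–235, phone 113–214). To set it flat on the mat later, the phone must sit nearer the fingertips, so I'll regrasp 9 mm higher.

>>> servo_tool(
  motion=[
    [[0.8,0,0,0,0],[0.8,0,0,0,0],[0.8,0,0,-0.009,0],[0.8,0,0,0,0],[0.6,0,0,0,0]],
  ],
)

```text
time: 8.85
ee_pos: [0.488, 0.2371, 0.0678]
tool_rot: [-0.116, 0.993, 0.0, 0.0]
force: [-0.2, 0.3, 0.1]
finger_gap: 0.0656
grasp_force: 0.0
```

>>> servo_tool(
  motion=[
    [[0.6,0,0,0,0],[0.6,0,0,0,0],[0.6,0,0,0,0],[0.6,0,0,-0.01,0],[0.6,0,0,-0.02,0]],
  ],
  squeeze=20,
)

```text
time: 9.48
ee_pos: [0.4872, 0.2366, 0.0974]
tool_rot: [-0.116, 0.993, -0.0, -0.001]
force: [0.5, 1.5, -1.3]
finger_gap: 0.0616
grasp_force: 20.0
```

>>> servo_tool(
  motion=[
    [[0.6,0,0,-0.03,0],[0.6,0,0,-0.02,0],[0.6,0,0,0,0],[0.6,0,0,0,0]],
  ],
)

```text
time: 9.98
ee_pos: [0.4875, 0.2368, 0.147]
tool_rot: [-0.116, 0.993, -0.0, -0.0]
force: [-0.5, 0.1, -1.5]
finger_gap: 0.0615
grasp_force: 20.0
```

```bash
python3 - <<'E'
from h import *
s=readout.read_state();print(s['force'],s['finger_gap']);delta(.507,.416,.08)
E
```

```text
[-0.475   0.1011 -1.4902] 0.06148998143550098
t 9.97 pos [0.4875 0.2368 0.147 ] yaw -166.71 delta mm [-60.2783 169.9515  66.8676] turn 0
```

>>> servo_tool(
  motion=[
    [[0.6,-0.015,0.0425,0,0],[0.6,-0.015,0.0425,0,0],[0.6,-0.015,0.0425,0.02,0],[0.6,-0.015,0.0425,0.02,0],[0.6,0,0,0.026,0]],
  ],
  squeeze=12,
)

```text
time: 10.6
ee_pos: [0.5072, 0.4193, 0.0798]
tool_rot: [-0.117, 0.993, 0.0, 0.0]
force: [-0.5, -1.1, -2.3]
finger_gap: 0.0617
grasp_force: 12.0
```

>>> servo_tool(
  motion=[
    [[0.6,0,0,0.01,0],[0.6,0,0,0.01,0],[0.6,0,0,0.01,0],[0.6,0,0,0.008,0],[0.6,0,0,0,0]],
  ],
)

```text
time: 11.22
ee_pos: [0.5073, 0.4161, 0.0435]
tool_rot: [-0.116, 0.993, -0.0, -0.0]
force: [-0.6, -0.4, -0.6]
finger_gap: 0.0615
grasp_force: 12.0
```

>>> servo_tool(
  motion=[
    [[0.6,0,0,0.005,0],[0.6,0,0,0.005,0],[0.6,0,0,0,0]],
  ],
)

```text
time: 11.6
ee_pos: [0.5071, 0.4162, 0.0332]
tool_rot: [-0.116, 0.993, -0.0, -0.0]
force: [-0.0, -0.4, 0.4]
finger_gap: 0.0617
grasp_force: 12.0
```

>>> servo_tool(
  motion=[
    [[0.6,0,0,0.002,0],[0.6,0,0,0.0015,0],[0.6,0,0,0,0]],
  ],
)

```text
time: 11.98
ee_pos: [0.5073, 0.4163, 0.03]
tool_rot: [-0.116, 0.993, 0.0, -0.0]
force: [0.4, -0.4, -0.7]
finger_gap: 0.0618
grasp_force: 12.0
```

```bash
python3 - <<'E'
from h import *
print(readout.read_state()['force'],readout.read_state()['ee_pos'])
shot('wrist','p1');shot('side','p1s')
im=cv2.imread('pics/p1.png');i2=cv2.imread('pics/p1s.png')[110:230,200:360]
cv2.imwrite('pics/p1c.png',np.hstack([im[60:330,160:500],cv2.resize(i2,(360,270))]))
E
```

```text
[ 0.4323 -0.4075 -0.7024] [0.5073 0.4163 0.03  ]
```

View pics/p1c.png

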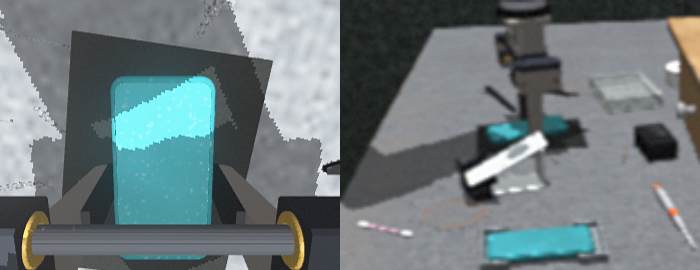

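The phone is nearly flat, well inside the mat (crop 112–215 × 77–258), and the empty wide stand shows in the side view. I'll go 1.5 mm lower and release.

>>> servo_tool(
  motion=[
    [[0.6,0,0,0.0015,0],[0.6,0,0,0,0],[0.68,0,0,0,0],[0.85,0,0,0,0],[0.9,0,0,0,0]],
  ],
  squeeze=4,
)

```text
time: 12.7
ee_pos: [0.5073, 0.4163, 0.0287]
tool_rot: [-0.116, 0.993, 0.0, 0.0]
force: [0.4, -0.5, 0.4]
finger_gap: 0.0805
grasp_force: 0.0
```

>>> servo_tool(
  motion=[
    [[0.9,0,0,-0.01,0],[0.9,0,0,-0.03,0],[0.9,0,0,-0.05,0],[1,0,0,-0.02,9.2],[1,0,0,0,0]],
  ],
)

```text
time: 13.32
ee_pos: [0.5083, 0.4171, 0.1411]
tool_rot: [-0.036, 0.999, 0.001, 0.002]
force: [-0.1, -1.2, -0.1]
finger_gap: 0.0921
grasp_force: 0.0
```

```bash
python3 - <<'E'
from h import *
shot('wrist','q1');delta(.529,.0577,.10,-175.1)
im,K,W=load('q1')
for c in teal(im):
    q=quad(c);print(cv2.boundingRect(c))
    if q is not None:
        P=onplane(K,W,q,.007);print(q.round(1).tolist(),P.mean(0),P)
E
```

```text
t 13.38 pos [0.5075 0.4164 0.1393] yaw -175.72 delta mm [   5.3814 -359.3853   39.0313] turn -0.62
(0, 194, 14, 53)
(281, 129, 76, 119)
[[279.8, 138.1], [341.6, 127.2], [357.7, 239.9], [301.3, 248.0]] [0.5027 0.4154 0.007 ] [[0.4531 0.3724 0.007 ]
 [0.4385 0.4313 0.007 ]
 [0.5528 0.4586 0.007 ]
 [0.5663 0.3993 0.007 ]]
```

>>> servo_tool(
  motion=[
    [[1,0,-0.051,0,-0.6],[1,0.001,-0.051,0,0],[1,0.001,-0.051,0,0],[1,0.001,-0.051,0,0],[1,0.001,-0.051,0,0]],
  ],
)

```text
time: 14.0
ee_pos: [0.5226, 0.1599, 0.1372]
tool_rot: [-0.043, 0.999, -0.0, -0.001]
force: [0.5, 0.1, -0.7]
finger_gap: 0.092
grasp_force: 0.0
```

>>> servo_tool(
  motion=[
    [[1,0,-0.051,0.0,0],[1,0,-0.051,0.02,0],[1,0,0,0.02,0],[1,0,0,0,0],[1,0,0,0,0]],
  ],
)

```text
time: 14.62
ee_pos: [0.5317, 0.0605, 0.0984]
tool_rot: [-0.042, 0.999, -0.0, -0.0]
force: [0.9, 1.1, -0.4]
finger_gap: 0.0921
grasp_force: 0.0
```

```bash
python3 - <<'E'
from h import *
delta(.529,.0577,.030,-174.9)
E
```

```text
t 14.62 pos [0.5317 0.0605 0.0984] yaw -175.2 delta mm [ 2.9109 -2.5528 68.4243] turn -0.3
```

>>> servo_tool(
  motion=[
    [[1,0.003,-0.0025,0.025,-0.3],[1,0,0,0.02,0],[1,0,0,0.013,0],[1,0,0,0.007,0],[1,0,0,0.003,0]],
  ],
)

```text
time: 15.25
ee_pos: [0.5294, 0.0576, 0.0306]
tool_rot: [-0.044, 0.999, 0.0, 0.0]
force: [-0.0, 0.6, 0.5]
finger_gap: 0.0919
grasp_force: 0.0
```

>>> servo_tool(
  motion=[
    [[0.6,0,0,0,0],[0.6,0,0,0,0],[0.6,0,0,0,0],[0.6,0,0,0,0],[0.6,0,0,0,0]],
  ],
  squeeze=20,
)

```text
time: 15.88
ee_pos: [0.5295, 0.0574, 0.0309]
tool_rot: [-0.044, 0.999, 0.0, 0.0]
force: [-0.7, 0.7, 3.7]
finger_gap: 0.0618
grasp_force: 20.0
```

>>> servo_tool(
  motion=[
    [[0.6,0,0,-0.01,0],[0.6,0,0,-0.03,0],[0.6,0,0,-0.05,-8.2],[0.6,0,0.04,-0.02,0],[0.6,0,0.045,0,0]],
  ],
)

```text
time: 16.5
ee_pos: [0.5108, 0.1409, 0.1431]
tool_rot: [-0.114, 0.993, 0.0, 0.002]
force: [0.4, 0.7, -1.7]
finger_gap: 0.0615
grasp_force: 20.0
```

>>> servo_tool(
  motion=[
    [[0.6,0,0.045,0,0],[0.6,0,0.04,0,0],[0.6,0,0,0,0],[0.6,0,0,0,0]],
  ],
  squeeze=12,
)

```text
time: 17.0
ee_pos: [0.4902, 0.2224, 0.1407]
tool_rot: [-0.115, 0.993, -0.0, -0.0]
force: [0.4, 0.3, -1.5]
finger_gap: 0.0616
grasp_force: 12.0
```

```bash
python3 - <<'E'
from h import *
delta(.4891,.2360,.10,-166.7);print(readout.read_state()['finger_gap'],readout.read_state()['force'])
E
```

```text
t 17.0 pos [0.4902 0.2224 0.1407] yaw -166.77 delta mm [-2.0612 13.4629 40.6937] turn -0.07
0.06164752214717906 [ 0.4374  0.2779 -1.4587]
```

>>> servo_tool(
  motion=[
    [[0.6,-0.002,0.0135,0,0],[0.6,0,0,0.02,0],[0.6,0,0,0.02,0],[0.6,0,0,0.005,0],[0.6,0,0,0,0]],
  ],
)

```text
time: 17.62
ee_pos: [0.4894, 0.2364, 0.0956]
tool_rot: [-0.115, 0.993, -0.0, -0.0]
force: [0.2, 0.1, -2.0]
finger_gap: 0.0617
grasp_force: 12.0
```

>>> servo_tool(
  motion=[
    [[0.6,0,0,0.005,0],[0.6,0,0,0.005,0],[0.6,0,0,0.005,0],[0.6,0,0,0.005,0],[0.6,0,0,0.003,0]],
  ],
)

```text
time: 18.25
ee_pos: [0.4892, 0.2364, 0.0722]
tool_rot: [-0.115, 0.993, -0.0, -0.0]
force: [-1.4, 0.2, 1.0]
finger_gap: 0.062
grasp_force: 12.0
```

```bash
python3 - <<'E'
from h import *
delta(.4891,.2360,.0688,-166.7);print(readout.read_state()['finger_gap'],readout.read_state()['force'])
shot('side','s1s');shot('wrist','s1')
i2=cv2.imread('pics/s1s.png')[130:220,220:340];im=cv2.imread('pics/s1.png')
cv2.imwrite('pics/s1c.png',np.hstack([im[60:330,160:500],cv2.resize(i2,(360,270))]))
E
```

```text
t 18.25 pos [0.4892 0.2364 0.0722] yaw -166.81 delta mm [ 0.1604 -0.392   3.4198] turn -0.11
0.06202891357162361 [-1.4163  0.1869  0.9849]
```

View pics/s1c.png

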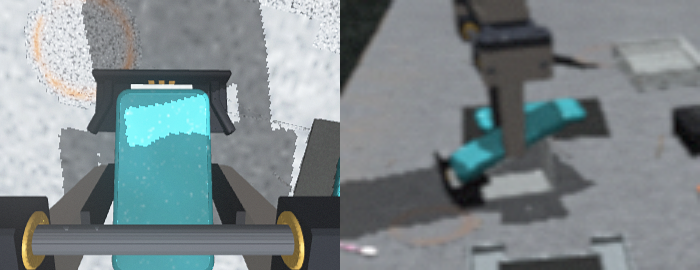

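The phone is tilted close to the slope and between the guides, with a few mm to the lip (crop row 88). I'll lower the rest and release.

>>> servo_tool(
  motion=[
    [[0.6,0,0,0.0025,0],[0.6,0,0,0.001,0],[0.6,0,0,0,0],[0.69,0,0,0,0],[0.75,0,0,0,0]],
  ],
  squeeze=5,
)

```text
time: 18.98
ee_pos: [0.4892, 0.2365, 0.069]
tool_rot: [-0.115, 0.993, -0.0, -0.0]
force: [-0.8, 0.1, 0.2]
finger_gap: 0.0685
grasp_force: 0.0
```

>>> servo_tool(
  motion=[
    [[0.85,0,0,0,0],[0.9,0,0,0,0],[0.9,0,0,-0.02,0],[0.9,0,0,-0.05,0],[1,0,0,0,0]],
  ],
)

```text
time: 19.6
ee_pos: [0.4914, 0.2375, 0.1424]
tool_rot: [-0.115, 0.993, 0.001, 0.003]
force: [-0.2, 0.7, -0.9]
finger_gap: 0.0899
grasp_force: 0.0
```

```bash
python3 - <<'E'
from h import *
delta(.5067,.4162,.12,-166.7)
shot('wrist','s2')
im=cv2.imread('pics/s2.png')
cv2.imwrite('pics/s2c.png',im[60:330,160:560])
E
```

```text
t 19.6 pos [0.4914 0.2375 0.1424] yaw -166.81 delta mm [-55.4829 170.4415  22.9439] turn -0.11
```

View pics/s2c.png

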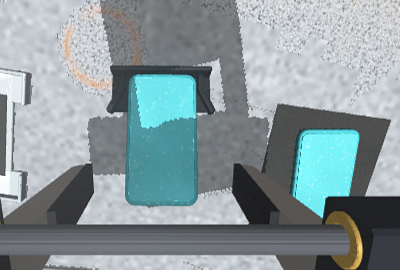

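The phone is seated against the lip, and the other one is flat on the mat. Next: mat phone to the large tray.

>>> servo_tool(
  motion=[
    [[1,-0.013,0.0425,0,0],[1,-0.013,0.0425,0,0],[1,-0.013,0.0425,0,0],[1,-0.013,0.0425,0.03,0],[1,0,0,0.03,0]],
  ],
)

```text
time: 20.27
ee_pos: [0.5007, 0.4166, 0.077]
tool_rot: [-0.116, 0.993, 0.0, 0.0]
force: [0.2, 0.1, -0.1]
finger_gap: 0.0917
grasp_force: 0.0
```

>>> servo_tool(
  motion=[
    [[1,0,0,0,0],[1,0,0,0,0]],
  ],
)

```text
time: 20.52
ee_pos: [0.5011, 0.4134, 0.0791]
tool_rot: [-0.115, 0.993, -0.0, -0.0]
force: [0.1, -0.4, -0.1]
finger_gap: 0.092
grasp_force: 0.0
```

```bash
python3 - <<'E'
from h import *
delta(.503,.4154,.0287,-166.6)
E
```

```text
t 20.52 pos [0.5011 0.4134 0.0791] yaw -166.83 delta mm [-2.3767  1.5159 50.4123] turn -0.23
```

>>> servo_tool(
  motion=[
    [[1,-0.0024,0.0015,0.02,-0.2],[1,0,0,0.015,0],[1,0,0,0.01,0],[1,0,0,0.0055,0],[1,0,0,0,0]],
  ],
)

```text
time: 21.15
ee_pos: [0.5031, 0.4158, 0.0283]
tool_rot: [-0.117, 0.993, -0.0, -0.0]
force: [0.5, -0.1, 0.3]
finger_gap: 0.0918
grasp_force: 0.0
```

>>> servo_tool(
  motion=[
    [[0.6,0,0,0,0],[0.6,0,0,0,0],[0.6,0,0,0,0],[0.6,0,0,0,0],[0.6,0,0,-0.01,0]],
  ],
  squeeze=20,
)

```text
time: 21.78
ee_pos: [0.5024, 0.4153, 0.0381]
tool_rot: [-0.117, 0.993, -0.001, -0.001]
force: [-0.4, -0.3, -1.8]
finger_gap: 0.0619
grasp_force: 20.0
```

>>> servo_tool(
  motion=[
    [[0.6,0,0,-0.03,0],[0.6,0,0,-0.05,8.9],[0.6,0,-0.044,-0.04,0],[0.6,0,-0.044,0,0],[0.6,0,-0.044,0,0]],
  ],
)

```text
time: 22.4
ee_pos: [0.5136, 0.2832, 0.16]
tool_rot: [-0.039, 0.999, 0.0, 0.001]
force: [-0.2, -0.7, -0.9]
finger_gap: 0.0613
grasp_force: 20.0
```

>>> servo_tool(
  motion=[
    [[0.6,0,-0.044,0,0],[0.6,0,-0.044,0,0],[0.6,0,-0.044,0,0],[0.6,0,-0.044,0,0],[0.6,0,-0.044,0,0]],
  ],
)

```text
time: 23.02
ee_pos: [0.5306, 0.0635, 0.1593]
tool_rot: [-0.039, 0.999, 0.0, 0.0]
force: [0.4, -0.1, -1.7]
finger_gap: 0.0618
grasp_force: 20.0
```

>>> servo_tool(
  motion=[
    [[0.6,0,0,0.04,0],[0.6,0,0,0.03,0],[0.6,0,0,0,0],[0.6,0,0,0,0]],
  ],
)

```text
time: 23.52
ee_pos: [0.5313, 0.0651, 0.0897]
tool_rot: [-0.039, 0.999, 0.0, 0.001]
force: [0.2, -0.2, -1.6]
finger_gap: 0.0617
grasp_force: 20.0
```

```bash
python3 - <<'E'
from h import *
delta(.530,.0595,.031,-175.5);print(readout.read_state()['finger_gap'],readout.read_state()['force'])
E
```

```text
t 23.52 pos [0.5313 0.0651 0.0897] yaw -175.5 delta mm [ 1.8014 -5.5027 58.7364] turn 0.0
0.06169285218819151 [ 0.1807 -0.2196 -1.602 ]
```

>>> servo_tool(
  motion=[
    [[0.6,0.002,-0.0055,0,0],[0.6,0,0,0.025,0],[0.6,0,0,0.02,0],[0.6,0,0,0.008,0],[0.6,0,0,0.004,0]],
  ],
  squeeze=12,
)

```text
time: 24.15
ee_pos: [0.5294, 0.0593, 0.032]
tool_rot: [-0.039, 0.999, 0.0, 0.0]
force: [0.3, 0.2, -1.6]
finger_gap: 0.0619
grasp_force: 12.0
```

>>> servo_tool(
  motion=[
    [[0.6,0,0,0.002,0],[0.6,0,0,0,0],[0.6,0,0,0,0]],
  ],
)

```text
time: 24.52
ee_pos: [0.5296, 0.0593, 0.0305]
tool_rot: [-0.039, 0.999, 0.0, 0.001]
force: [-2.1, -0.7, 6.7]
finger_gap: 0.0616
grasp_force: 12.0
```

>>> servo_tool(
  motion=[
    [[0.68,0,0,0,0],[0.85,0,0,0,0],[0.9,0,0,0,0],[0.9,0,0,-0.02,0],[0.9,0,0,-0.05,0]],
  ],
  squeeze=5,
)

```text
time: 25.15
ee_pos: [0.5274, 0.0591, 0.0985]
tool_rot: [-0.039, 0.999, -0.0, -0.002]
force: [0.4, -0.4, -0.9]
finger_gap: 0.0825
grasp_force: 0.0
```

>>> servo_tool(
  motion=[
    [[0.9,0,0,-0.05,-6.5],[0.9,0.0143,-0.0434,0,0],[0.9,0.0143,-0.0434,0,0],[0.9,0.0143,-0.0434,0,0],[0.9,0.0143,-0.0434,0,0]],
  ],
)

```text
time: 25.78
ee_pos: [0.5057, -0.1234, 0.1497]
tool_rot: [-0.096, 0.995, -0.0, 0.0]
force: [-0.1, -0.2, -0.1]
finger_gap: 0.0829
grasp_force: 0.0
```

>>> servo_tool(
  motion=[
    [[0.9,0.0143,-0.0434,0,0],[0.9,0.0143,-0.0434,0,0],[0.9,0.0143,-0.0434,0,0],[0.9,0.0143,-0.0434,0,0],[0.9,0,0,0.04,0]],
  ],
)

```text
time: 26.4
ee_pos: [0.4848, -0.3076, 0.1116]
tool_rot: [-0.094, 0.996, -0.002, 0.003]
force: [1.2, 0.1, -0.5]
finger_gap: 0.0829
grasp_force: 0.0
```

>>> servo_tool(
  motion=[
    [[0.9,0,0,0,0],[0.9,0,0,0,0]],
  ],
)

```text
time: 26.65
ee_pos: [0.4832, -0.303, 0.1102]
tool_rot: [-0.096, 0.995, 0.0, -0.0]
force: [-0.2, -0.0, -0.0]
finger_gap: 0.0831
grasp_force: 0.0
```

```bash
python3 - <<'E'
from h import *
delta(.4834,-.3030,.064,-169)
shot('wrist','n1');shot('top','t1')
a=cv2.imread('pics/n1.png')[60:330,160:640];b=cv2.imread('pics/t1.png')[200:285,170:300]
cv2.imwrite('pics/n1c.png',np.hstack([a,cv2.resize(b,(320,270))[:,:,:]]))
E
```

```text
t 26.65 pos [ 0.4832 -0.303   0.1102] yaw -168.98 delta mm [-0.2201 -0.0392 46.1985] turn 0.02
```

View pics/n1c.png

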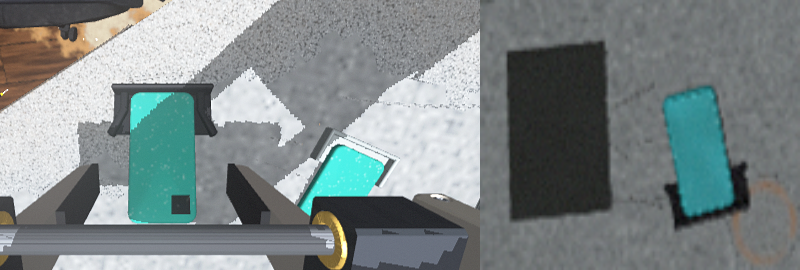

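The wide stand is seated (top crop) and the small phone is centred under the gripper (columns 129–195 against lip 110–215).

>>> servo_tool(
  motion=[
    [[0.9,0,0,0.02,0],[0.9,0,0,0.015,0],[0.9,0,0,0.008,0],[0.9,0,0,0.003,0],[0.9,0,0,0,0]],
  ],
)

```text
time: 27.38
ee_pos: [0.483, -0.3034, 0.0637]
tool_rot: [-0.096, 0.995, -0.0, -0.0]
force: [0.8, -0.6, 0.1]
finger_gap: 0.0828
grasp_force: 0.0
```

>>> servo_tool(
  motion=[
    [[0.5,0,0,0,0],[0.5,0,0,0,0],[0.5,0,0,0,0],[0.5,0,0,0,0],[0.5,0,0,0,0]],
  ],
  squeeze=20,
)

```text
time: 28.0
ee_pos: [0.483, -0.3034, 0.0637]
tool_rot: [-0.096, 0.995, -0.0, 0.0]
force: [-0.3, 0.4, 2.6]
finger_gap: 0.0515
grasp_force: 20.0
```

>>> servo_tool(
  motion=[
    [[0.5,0,0,-0.01,0],[0.5,0,0,-0.02,0],[0.5,0,0,-0.03,0],[0.5,0,0,-0.03,0],[0.5,0,0,0,0]],
  ],
)

```text
time: 28.62
ee_pos: [0.4842, -0.3042, 0.156]
tool_rot: [-0.096, 0.995, -0.001, 0.002]
force: [0.5, -0.4, -2.8]
finger_gap: 0.0519
grasp_force: 20.0
```

>>> servo_tool(
  motion=[
    [[0.5,-0.01,0.044,0,0],[0.5,-0.01,0.044,0,0],[0.5,-0.01,0.044,0,0],[0.5,-0.01,0.044,0,0],[0.5,-0.01,0.044,0,0]],
  ],
)

```text
time: 29.25
ee_pos: [0.4893, -0.0763, 0.1526]
tool_rot: [-0.096, 0.995, 0.0, -0.001]
force: [0.7, -0.3, -0.3]
finger_gap: 0.0518
grasp_force: 20.0
```

>>> servo_tool(
  motion=[
    [[0.5,-0.01,0.044,0,0],[0.5,-0.01,0.044,0,0],[0.5,-0.01,0.044,0,0],[0.5,-0.01,0.044,0,0],[0.5,-0.01,0.044,0,0]],
  ],
)

```text
time: 29.88
ee_pos: [0.4964, 0.149, 0.1525]
tool_rot: [-0.096, 0.995, -0.0, -0.001]
force: [1.5, 0.1, -1.5]
finger_gap: 0.0516
grasp_force: 20.0
```

>>> servo_tool(
  motion=[
    [[0.5,-0.01,0.044,0,0],[0.5,-0.01,0.044,0,0],[0.5,-0.01,0.044,0,0],[0.5,-0.01,0.044,0,0],[0.5,-0.01,0.044,0,0]],
  ],
)

```text
time: 30.5
ee_pos: [0.5036, 0.3742, 0.1521]
tool_rot: [-0.096, 0.995, -0.001, -0.001]
force: [-0.5, 0.3, -1.5]
finger_gap: 0.0515
grasp_force: 20.0
```

>>> servo_tool(
  motion=[
    [[0.5,-0.01,0.041,0,0],[0.5,0,0,0.03,0],[0.5,0,0,0.03,0],[0.5,0,0,0,0],[0.5,0,0,0,0]],
  ],
)

```text
time: 31.12
ee_pos: [0.5065, 0.4153, 0.0938]
tool_rot: [-0.096, 0.995, -0.0, -0.0]
force: [0.2, -0.4, -2.2]
finger_gap: 0.0516
grasp_force: 20.0
```

```bash
python3 - <<'E'
from h import *
delta(.507,.416,.045,-169);print(readout.read_state()['finger_gap'],readout.read_state()['force'])
E
```

```text
t 31.12 pos [0.5065 0.4153 0.0938] yaw -169.02 delta mm [-0.6318  0.5941 48.7844] turn -0.02
0.05155483973870348 [ 0.1887 -0.3938 -2.2102]
```

Down to TCP z ≈ 0.029, then release.

>>> servo_tool(
  motion=[
    [[0.5,0,0,0.025,0],[0.5,0,0,0.015,0],[0.5,0,0,0.006,0],[0.5,0,0,0.006,0],[0.5,0,0,0.005,0]],
  ],
  squeeze=12,
)

```text
time: 31.75
ee_pos: [0.5071, 0.4158, 0.0371]
tool_rot: [-0.096, 0.995, 0.0, 0.001]
force: [1.9, 0.1, 1.4]
finger_gap: 0.0519
grasp_force: 12.0
```

>>> servo_tool(
  motion=[
    [[0.5,0,0,0.004,0],[0.5,0,0,0.002,0],[0.5,0,0,0.0015,0],[0.5,0,0,0,0]],
  ],
)

```text
time: 32.25
ee_pos: [0.5063, 0.4153, 0.029]
tool_rot: [-0.096, 0.995, -0.0, -0.0]
force: [1.3, 0.4, 0.1]
finger_gap: 0.0516
grasp_force: 12.0
```

>>> servo_tool(
  motion=[
    [[0.58,0,0,0.0005,0],[0.75,0,0,0,0],[0.8,0,0,0,0],[0.8,0,0,-0.01,0],[0.8,0,0,-0.03,0]],
  ],
  squeeze=5,
)

```text
time: 32.88
ee_pos: [0.5055, 0.4146, 0.0681]
tool_rot: [-0.096, 0.995, -0.001, -0.001]
force: [-0.1, 0.1, 1.1]
finger_gap: 0.0736
grasp_force: 0.0
```

>>> servo_tool(
  motion=[
    [[0.9,0,0,-0.05,0],[0.9,0,0,-0.02,0],[0.9,0,0,0,0]],
  ],
)

```text
time: 33.25
ee_pos: [0.5071, 0.4159, 0.1402]
tool_rot: [-0.096, 0.995, 0.001, 0.001]
force: [0.2, 0.1, -0.1]
finger_gap: 0.0826
grasp_force: 0.0
```

```bash
python3 - <<'E'
from h import *
shot('wrist','q2');im,K,W=load('q2')
for c in teal(im):
    q=quad(c);print(cv2.boundingRect(c))
    if q is not None:
        P=onplane(K,W,q,.0075);ax=P[2]+P[3]-P[0]-P[1];print(q.round(1).tolist(),P.mean(0),np.linalg.norm(ax)/2,np.degrees(np.arctan2(ax[1],ax[0])))
s=readout.read_state();print(s['ee_pos'],yaw(s))
E
```

```text
(68, 76, 90, 136)
[[86.1, 77.6], [156.5, 75.1], [148.1, 210.0], [67.0, 210.0]] [0.4965 0.2082 0.0075] 0.13244795137736615 -4.994088986186125
(296, 144, 53, 100)
[[297.0, 144.0], [347.0, 144.0], [347.0, 243.0], [297.0, 243.0]] [0.5058 0.4157 0.0075] 0.10305202807774604 10.96096200841136
[0.5063 0.4152 0.1385] -169.0108870743874
```

>>> servo_tool(
  motion=[
    [[0.9,0,0,0,7.7],[0.9,0,0,0,7.7],[0.9,0,0,0,7.8],[0.9,-0.0097,-0.0447,0,0],[0.9,-0.0097,-0.0447,0,0]],
  ],
)

```text
time: 33.92
ee_pos: [0.5051, 0.3224, 0.1361]
tool_rot: [0.106, 0.994, -0.001, -0.001]
force: [0.4, -0.7, 0.2]
finger_gap: 0.0829
grasp_force: 0.0
```

>>> servo_tool(
  motion=[
    [[0.9,-0.0097,-0.0447,0,0],[0.9,-0.0097,-0.0447,0,0],[0.9,-0.0097,-0.0447,0,0],[0.9,-0.0097,-0.0447,0,0],[0.9,-0.0097,-0.0447,0,0]],
  ],
)

```text
time: 34.55
ee_pos: [0.5051, 0.0934, 0.1367]
tool_rot: [0.106, 0.994, -0.0, -0.002]
force: [0.3, 0.8, 0.2]
finger_gap: 0.0828
grasp_force: 0.0
```

>>> servo_tool(
  motion=[
    [[0.9,-0.0097,-0.0447,0,0],[0.9,-0.0097,-0.0447,0,0],[0.9,-0.0097,-0.0447,0,0],[0.9,-0.0097,-0.0447,0,0],[0.9,-0.0097,-0.0447,0,0]],
  ],
)

```text
time: 35.17
ee_pos: [0.5053, -0.1347, 0.1367]
tool_rot: [0.106, 0.994, 0.0, -0.002]
force: [0.9, -0.2, 0.4]
finger_gap: 0.0827
grasp_force: 0.0
```

>>> servo_tool(
  motion=[
    [[0.9,0,0,0.03,0],[0.9,0,0,0,0],[0.9,0,0,0,0]],
  ],
)

```text
time: 35.55
ee_pos: [0.5062, -0.133, 0.1081]
tool_rot: [0.106, 0.994, 0.0, -0.001]
force: [-0.2, 0.8, 0.5]
finger_gap: 0.0826
grasp_force: 0.0
```

```bash
python3 - <<'E'
from h import *
delta(.5062,-.1333,.0305,167.8)
E
```

```text
t 35.55 pos [ 0.5062 -0.133   0.1081] yaw 167.82 delta mm [-0.2187 -0.2525 77.6188] turn 0.02
```

>>> servo_tool(
  motion=[
    [[0.9,0,0,0.035,0],[0.9,0,0,0.025,0],[0.9,0,0,0.012,0],[0.9,0,0,0.005,0],[0.9,0,0,0,0]],
  ],
)

```text
time: 36.17
ee_pos: [0.5071, -0.1335, 0.0321]
tool_rot: [0.106, 0.994, -0.0, 0.0]
force: [0.6, 0.2, 0.1]
finger_gap: 0.0827
grasp_force: 0.0
```

>>> servo_tool(
  motion=[
    [[0.5,0,0,0,0],[0.5,0,0,0,0],[0.5,0,0,0,0],[0.5,0,0,0,0],[0.5,0,0,0,0]],
  ],
  squeeze=20,
)

```text
time: 36.8
ee_pos: [0.5068, -0.1337, 0.0318]
tool_rot: [0.106, 0.994, -0.0, 0.0]
force: [0.1, 0.2, 6.3]
finger_gap: 0.0515
grasp_force: 20.0
```

>>> servo_tool(
  motion=[
    [[0.5,0,0,-0.01,0],[0.5,0,0,-0.03,0],[0.5,0,0,-0.04,-7.7],[0.5,0,0,-0.03,-7.7],[0.5,0,0,0,-7.8]],
  ],
)

```text
time: 37.42
ee_pos: [0.5081, -0.1339, 0.1445]
tool_rot: [-0.098, 0.995, -0.001, 0.002]
force: [-0.1, -0.0, -0.7]
finger_gap: 0.0519
grasp_force: 20.0
```

>>> servo_tool(
  motion=[
    [[0.5,0.0128,-0.0406,0,0],[0.5,0.0128,-0.0406,0,0],[0.5,0.0128,-0.0406,0,0],[0.5,0.0128,-0.0406,0,0],[0.5,0,0,0,0]],
  ],
)

```text
time: 38.05
ee_pos: [0.487, -0.3051, 0.1419]
tool_rot: [-0.094, 0.996, -0.0, 0.0]
force: [-0.8, -0.2, -0.9]
finger_gap: 0.0518
grasp_force: 20.0
```

>>> servo_tool(
  motion=[
    [[0.5,0,0,0.02,0],[0.5,0,0,0,0],[0.5,0,0,0,0]],
  ],
  squeeze=12,
)

```text
time: 38.42
ee_pos: [0.4876, -0.3021, 0.1221]
tool_rot: [-0.096, 0.995, 0.0, -0.0]
force: [1.0, 0.2, -1.1]
finger_gap: 0.0514
grasp_force: 12.0
```

```bash
python3 - <<'E'
from h import *
delta(.4870,-.3026,.0635,-169);print(readout.read_state()['finger_gap'],readout.read_state()['force'])
E
```

```text
t 38.42 pos [ 0.4876 -0.3021  0.1221] yaw -168.97 delta mm [ 0.6444 -0.3531 58.5722] turn 0.03
0.05138292998867319 [ 0.9859  0.246  -1.0622]
```

>>> servo_tool(
  motion=[
    [[0.5,0,0,0.025,0],[0.5,0,0,0.005,0],[0.5,0,0,0.005,0],[0.5,0,0,0.005,0],[0.5,0,0,0.005,0]],
  ],
)

```text
time: 39.05
ee_pos: [0.4878, -0.303, 0.077]
tool_rot: [-0.096, 0.995, -0.0, 0.0]
force: [-0.0, 0.4, 1.7]
finger_gap: 0.0523
grasp_force: 12.0
```

>>> servo_tool(
  motion=[
    [[0.5,0,0,0.004,0],[0.5,0,0,0.003,0],[0.5,0,0,0.002,0],[0.5,0,0,0,0]],
  ],
)

```text
time: 39.55
ee_pos: [0.4875, -0.3029, 0.0682]
tool_rot: [-0.096, 0.995, -0.0, 0.0]
force: [-2.5, 0.3, 8.6]
finger_gap: 0.0517
grasp_force: 12.0
```

```bash
python3 - <<'E'
from h import *
delta(.4870,-.3026,.0675,-169);print(readout.read_state()['finger_gap'],readout.read_state()['force'])
shot('side','s3s');shot('wrist','s3')
i2=cv2.imread('pics/s3s.png')[250:370,190:350];im=cv2.imread('pics/s3.png')
cv2.imwrite('pics/s3c.png',np.hstack([im[60:330,160:500],cv2.resize(i2,(360,270))]))
E
```

```text
t 39.55 pos [ 0.4875 -0.3029  0.0682] yaw -169.01 delta mm [0.4646 0.3776 0.7178] turn -0.01
0.051725117997507127 [-2.4766  0.2784  8.6451]
```

View pics/s3c.png

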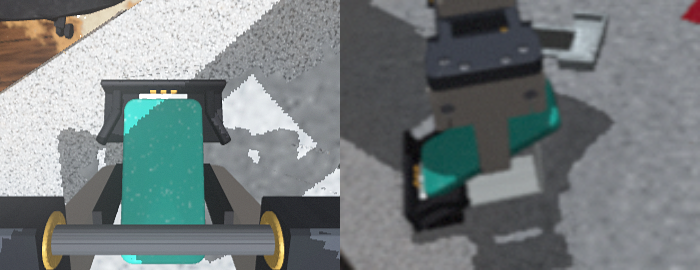

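The phone lies on the slope between the guides with a small gap to the lip, and force is rising to 8.6 N, so it is seated on the plate. Release, lift, then return to the mat phone.

>>> servo_tool(
  motion=[
    [[0.5,0,0,0,0],[0.6,0,0,0,0],[0.65,0,0,0,0],[0.75,0,0,0,0],[0.85,0,0,0,0]],
  ],
  squeeze=5,
)

```text
time: 40.28
ee_pos: [0.4874, -0.3027, 0.0675]
tool_rot: [-0.096, 0.995, 0.0, -0.0]
force: [0.4, 0.7, 0.2]
finger_gap: 0.0766
grasp_force: 0.0
```

>>> servo_tool(
  motion=[
    [[0.9,0,0,0,0],[0.9,0,0,-0.02,0],[0.9,0,0,-0.05,0],[0.9,0,0,0,0],[0.9,0,0,0,0]],
  ],
)

```text
time: 40.9
ee_pos: [0.4872, -0.3026, 0.1374]
tool_rot: [-0.096, 0.995, -0.0, 0.0]
force: [-1.1, 0.3, -1.6]
finger_gap: 0.0827
grasp_force: 0.0
```

```bash
python3 - <<'E'
from h import *
delta(.5058,.4157,.14,-169)
shot('wrist','s4');im,K,W=load('s4')
n,K1,W1=load('n1')
for nm in('n1','s4'):
    im,K,W=load(nm)
    for c in teal(im):
        q=quad(c)
        if q is not None and 250<q[:,0].mean()<400: print(nm,q.round(1).tolist(),onplane(K,W,q,.045)[:,:2].tolist())
cv2.imwrite('pics/s4c.png',cv2.imread('pics/s4.png')[60:330,160:560])
E
```

```text
t 40.9 pos [ 0.4872 -0.3026  0.1374] yaw -169.01 delta mm [-155.1993  701.5984   -2.634 ] turn -0.01
n1 [[290.0, 152.0], [352.4, 152.0], [355.8, 282.0], [290.0, 282.0]] [[0.43788621875084804, -0.33592377621892683], [0.4290717892511926, -0.2906389573522642], [0.5329036340116875, -0.2647276646454402], [0.5433518401881093, -0.3184691891704127]]
s4 [[294.9, 146.0], [350.0, 146.0], [352.8, 261.0], [292.3, 261.0]] [[0.43891183768278574, -0.33500603368386245], [0.43019191035127247, -0.2900976259655089], [0.5314614442602297, -0.2652970603360213], [0.5420707014555566, -0.31996795607949124]]
```

View pics/s4c.png

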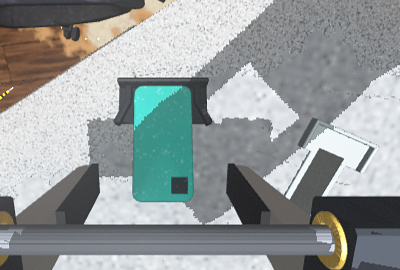

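The waiting small phone is seated: corners match the original seated pose within about 1 mm. Last one: mat to small tray.

>>> servo_tool(
  motion=[
    [[0.9,-0.0097,0.044,0,0],[0.9,-0.0097,0.044,0,0],[0.9,-0.0097,0.044,0,0],[0.9,-0.0097,0.044,0,0],[0.9,-0.0097,0.044,0,0]],
  ],
)

```text
time: 41.58
ee_pos: [0.4921, -0.076, 0.1363]
tool_rot: [-0.096, 0.995, 0.0, -0.001]
force: [0.0, -0.4, 0.3]
finger_gap: 0.0828
grasp_force: 0.0
```

>>> servo_tool(
  motion=[
    [[0.9,-0.0097,0.044,0,0],[0.9,-0.0097,0.044,0,0],[0.9,-0.0097,0.044,0,0],[0.9,-0.0097,0.044,0,0],[0.9,-0.0097,0.044,0,0]],
  ],
)

```text
time: 42.2
ee_pos: [0.4978, 0.1489, 0.1363]
tool_rot: [-0.096, 0.995, -0.0, -0.001]
force: [0.5, -0.1, -0.4]
finger_gap: 0.0828
grasp_force: 0.0
```

>>> servo_tool(
  motion=[
    [[0.9,-0.0097,0.044,0,0],[0.9,-0.0097,0.044,0,0],[0.9,-0.0097,0.044,0,0],[0.9,-0.0097,0.044,0,0],[0.9,-0.0097,0.044,0,0]],
  ],
)

```text
time: 42.82
ee_pos: [0.5035, 0.3739, 0.1358]
tool_rot: [-0.096, 0.995, -0.001, -0.001]
force: [0.5, -0.4, -0.1]
finger_gap: 0.0829
grasp_force: 0.0
```

>>> servo_tool(
  motion=[
    [[0.9,-0.0097,0.042,0,0],[0.9,0,0,0.03,0],[0.9,0,0,0.02,0],[0.9,0,0,0,0],[0.9,0,0,0,0]],
  ],
)

```text
time: 43.45
ee_pos: [0.5062, 0.4156, 0.0878]
tool_rot: [-0.095, 0.995, -0.0, -0.0]
force: [0.9, -0.8, 0.4]
finger_gap: 0.0824
grasp_force: 0.0
```

```bash
python3 - <<'E'
from h import *
delta(.5058,.4157,.0287,-169)
E
```

```text
t 43.45 pos [0.5062 0.4156 0.0878] yaw -169.05 delta mm [ 0.3844  0.2212 59.1087] turn -0.05
```

>>> servo_tool(
  motion=[
    [[0.9,0,0,0.03,0],[0.9,0,0,0.015,0],[0.9,0,0,0.01,0],[0.9,0,0,0.004,0],[0.9,0,0,0,0]],
  ],
)

```text
time: 44.08
ee_pos: [0.5061, 0.4161, 0.0289]
tool_rot: [-0.096, 0.995, 0.0, 0.0]
force: [0.3, -0.5, 0.4]
finger_gap: 0.0829
grasp_force: 0.0
```

>>> servo_tool(
  motion=[
    [[0.5,0,0,0,0],[0.5,0,0,0,0],[0.5,0,0,0,0],[0.5,0,0,0,0],[0.5,0,0,0,0]],
  ],
  squeeze=20,
)

```text
time: 44.7
ee_pos: [0.506, 0.416, 0.0288]
tool_rot: [-0.096, 0.995, 0.0, 0.0]
force: [-0.0, -0.9, 2.2]
finger_gap: 0.0519
grasp_force: 20.0
```

>>> servo_tool(
  motion=[
    [[0.5,0,0,-0.01,0],[0.5,0,0,-0.03,0],[0.5,0,0,-0.04,7.6],[0.5,0,0,-0.04,7.6],[0.5,0,0,0,7.7]],
  ],
)

```text
time: 45.32
ee_pos: [0.5076, 0.4173, 0.1529]
tool_rot: [0.106, 0.994, 0.002, 0.002]
force: [0.4, -0.1, -1.3]
finger_gap: 0.0518
grasp_force: 20.0
```

>>> servo_tool(
  motion=[
    [[0.5,-0.0094,-0.0448,0,0],[0.5,-0.0094,-0.0448,0,0],[0.5,-0.0094,-0.0448,0,0],[0.5,-0.0094,-0.0448,0,0],[0.5,-0.0094,-0.0448,0,0]],
  ],
)

```text
time: 45.95
ee_pos: [0.5056, 0.1857, 0.1491]
tool_rot: [0.104, 0.995, 0.0, 0.0]
force: [1.3, -0.6, -1.1]
finger_gap: 0.0521
grasp_force: 20.0
```

>>> servo_tool(
  motion=[
    [[0.5,-0.0094,-0.0448,0,0],[0.5,-0.0094,-0.0448,0,0],[0.5,-0.0094,-0.0448,0,0],[0.5,-0.0094,-0.0448,0,0],[0.5,-0.0094,-0.0448,0,0]],
  ],
)

```text
time: 46.58
ee_pos: [0.5054, -0.0432, 0.1492]
tool_rot: [0.104, 0.995, 0.0, 0.0]
force: [1.2, -0.3, -1.6]
finger_gap: 0.0514
grasp_force: 20.0
```

>>> servo_tool(
  motion=[
    [[0.5,-0.0094,-0.0448,0,0],[0.5,-0.0094,-0.0448,0,0],[0.5,0,0,0.05,0],[0.5,0,0,0,0],[0.5,0,0,0,0]],
  ],
)

```text
time: 47.2
ee_pos: [0.5056, -0.133, 0.0996]
tool_rot: [0.103, 0.995, 0.0, 0.0]
force: [0.1, -0.1, -0.4]
finger_gap: 0.0516
grasp_force: 20.0
```

```bash
python3 - <<'E'
from h import *
delta(.506,-.1336,.0307,168.1);print(readout.read_state()['finger_gap'],readout.read_state()['force'])
E
```

```text
t 47.2 pos [ 0.5056 -0.133   0.0996] yaw 168.12 delta mm [-0.4813 -0.4692 68.9102] turn 0.02
0.05159019824590932 [ 0.1375 -0.0551 -0.4485]
```

>>> servo_tool(
  motion=[
    [[0.5,0,-0.0005,0.03,0],[0.5,0,0,0.02,0],[0.5,0,0,0.01,0],[0.5,0,0,0.005,0],[0.5,0,0,0.003,0]],
  ],
  squeeze=12,
)

```text
time: 47.82
ee_pos: [0.5059, -0.1338, 0.0313]
tool_rot: [0.104, 0.995, -0.0, 0.001]
force: [-0.0, 0.4, -1.2]
finger_gap: 0.0517
grasp_force: 12.0
```

>>> servo_tool(
  motion=[
    [[0.5,0,0,0.001,0],[0.5,0,0,0,0]],
  ],
)

```text
time: 48.08
ee_pos: [0.5058, -0.1339, 0.0307]
tool_rot: [0.104, 0.995, -0.0, 0.001]
force: [-1.3, 1.4, 7.4]
finger_gap: 0.0517
grasp_force: 12.0
```

On the floor. Release, rise, move to a viewing pose and verify numerically.

>>> servo_tool(
  motion=[
    [[0.58,0,0,0,0],[0.75,0,0,0,0],[0.85,0,0,0,0],[0.85,0,0,-0.02,0],[0.9,0,0,-0.05,0]],
  ],
  squeeze=5,
)

```text
time: 48.7
ee_pos: [0.5036, -0.1334, 0.0985]
tool_rot: [0.104, 0.995, 0.0, -0.002]
force: [0.5, -0.8, 0.2]
finger_gap: 0.0826
grasp_force: 0.0
```

>>> servo_tool(
  motion=[
    [[1,0,0,-0.05,-6],[1,0.02,-0.04,-0.05,-5.9],[1,0,0,-0.05,0],[1,0,0,0,0],[1,0,0,0,0]],
  ],
)

```text
time: 49.32
ee_pos: [0.4825, -0.1688, 0.2456]
tool_rot: [0.0, 1.0, 0.0, -0.0]
force: [0.3, -0.2, -0.4]
finger_gap: 0.0918
grasp_force: 0.0
```

```bash
python3 - <<'E'
from m import *
shot('wrist','f1')
im,K,W=shot('top','f2')
for c in teal(im):
    r=cv2.minAreaRect(c)
    if 200<r[0][1]<280: print('top',r)
E
```

```text
top ((258.176513671875, 247.20590209960938), (39.290767669677734, 22.070741653442383), 75.96376037597656)
top ((319.4924011230469, 233.3933868408203), (38.615901947021484, 20.590396881103516), 85.91438293457031)
top ((384.2177429199219, 241.73196411132812), (17.073978424072266, 33.633399963378906), 10.784297943115234)
top ((446.0, 259.5), (13.0, 18.0), 90.0)
```

>>> servo_tool(
  motion=[
    [[1,0,0.05,0,0],[1,0,0.05,0,0],[1,0,0.05,0,0],[1,0,0.05,0,0],[1,0,0.05,0,0]],
  ],
)

```text
time: 50.05
ee_pos: [0.482, 0.0827, 0.2447]
tool_rot: [-0.0, 1.0, -0.0, -0.001]
force: [1.2, 1.3, 0.4]
finger_gap: 0.0918
grasp_force: 0.0
```

>>> servo_tool(
  motion=[
    [[1,0,0.04,0,0],[1,0,0,0,0],[1,0,0,0,0]],
  ],
)

```text
time: 50.42
ee_pos: [0.4823, 0.1207, 0.2451]
tool_rot: [-0.0, 1.0, -0.0, -0.001]
force: [0.1, -1.1, -0.3]
finger_gap: 0.0921
grasp_force: 0.0
```

```bash
python3 - <<'E'
from m import *
shot('wrist','f3')
for k in range(4):
    ab=[Q(n,k) for n in('f1','f3')]
    for n,A in zip(('f1','f3'),ab):
        if A: print(k,n,A[2].round(0).tolist(),onplane(A[0],A[1],A[2].mean(0),(.045,.009,.009,.043)[k])[0])
    if all(ab):
        A,B=ab;P=np.array([tri((*A[:2],A[2][j]),(*B[:2],B[2][j]))[0] for j in range(4)])*1000
        ax=(P[2]+P[3]-P[0]-P[1])/2;print(k,'ctr',P.mean(0),'yaw,pitch',np.degrees(np.arctan2(ax[1],ax[0])),np.degrees(np.arcsin(ax[2]/np.linalg.norm(ax))))
E
```

```text
0 f3 [[379.0, 149.0], [425.0, 137.0], [454.0, 234.0], [398.0, 222.0]] [0.4827 0.2354 0.045 ]
1 f1 [[463.0, 173.0], [508.0, 170.0], [502.0, 248.0], [459.0, 251.0]] [0.5268 0.0593 0.009 ]
1 f3 [[253.0, 174.0], [296.0, 171.0], [304.0, 249.0], [263.0, 252.0]] [0.527  0.0598 0.009 ]
1 ctr [529.1127  59.6887   8.427 ] yaw,pitch 4.453444131345497 0.07845810532832152
2 f1 [[338.0, 156.0], [374.0, 164.0], [357.0, 233.0], [323.0, 226.0]] [ 0.504  -0.1325  0.009 ]
2 f3 [[123.0, 156.0], [161.0, 164.0], [156.0, 234.0], [120.0, 227.0]] [ 0.5038 -0.1333  0.009 ]
2 ctr [ 505.2066 -132.7872   10.0378] yaw,pitch -11.731688434210863 0.208413247565181
3 f1 [[192.0, 150.0], [229.0, 142.0], [241.0, 220.0], [199.0, 228.0]] [ 0.4828 -0.303   0.043 ]
```

```bash
python3 -c "
from bench import ticket
print(ticket.sign_off())"
```

```text
the job is handed in; nothing more can be done
None
```

I swapped both pairs: each waiting phone is seated against the lip on its stand, each charged phone lies flat in its tray, and the job was handed in at about 50 s of the 122 s limit.

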